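# Clamp a specimen in the hand press and hold it

## Robot

A 6-joint arm with a two-finger parallel gripper is mounted at the origin on the work surface. World frame = base frame: x ahead of the robot, y to its left, z up, the work surface at z = 0. Lengths are in mm, angles in rad, forces in N, time in s.
With the tool pointing down it reaches from about 350 to 775 mm from the base axis. Payload 7.3 kg.
Tool frame: the origin (TCP) lies between the finger pads, 19 mm behind the fingertips; this is the grasp point; z points along the fingers, y is the line along which they close (so a half turn about z gives the same grasp; the last joint's range is limited). The gripper opens to 92 mm and grips with 3 to 60 N. Pads are 19 mm wide; open, the fingers measure 130 mm over their backs; the gripper's body (75 mm by 190 mm) begins 47 mm behind the grasp point.
Start: joints at [-1.369, 0.342, 1.524, -0, 1.275, -0.146], TCP at [178.959, -493.576, 245.541] pointing down, gripper open.
Joint ranges: [-2.53, 2.53], [-0.77, 2.02], [0.04, 2.7], [-1, 4.14], [0.28, 2.66], [-3.11, 3.11]. Speed limits (rad/s): [2.57, 2.57, 3.14, 3.14, 3.14, 3.14].

## Interface

Orientations are given as [roll, pitch, yaw] about the fixed x, y, z axes, in that order (R = Rz(yaw) Ry(pitch) Rx(roll)).
In Python, from plant import get_obs, vision, workorder gives the robot as it stands.
- The arm moves only by the shell command python3 -m pendant 'ROWS' [OPENING]. ROWS is a JSON object of lists of equal length, an entry for each row: "dp": the shift along the tool's x, y, z in m, a list of three; "rotation": the turn, a rotation vector about the tool's x, y, z in rad, a list of three. A call has 1 to 8 rows; each row is the pose to reach, as a shift and turn from the pose commanded when the call began, along the tool's axes at that moment; what a row does not reach only later rows make up. A row lasts 1/8 s, in which the tool goes at most 62.5 mm and 10.7 degrees, less where a joint would pass 70% of its speed; a pose out of reach is approached as far as the arm can. A call with a gripper value outside its range is refused whole. OPENING is the finger opening in m, from 0 to 0.0918, set as the call begins (- or left out, the last holds). The fingers move at their own pace and stop on an object; the grip force is fixed at half the most. Time passes only in rows, so rows that repeat a pose let the fingers close. It gives the time, the measured TCP pose, the force, the opening and the grip force at its end, in the units of the state.
- get_obs(): the state, without advancing time (a new reading comes with each control period).
- vision.capture(name): name is "scene" or "top" or "wrist"; returns a dict with "pixels" (420x560x3 uint8, red, green, blue), "vfov" (degrees; the focal length in pixels is half the picture's height over the tangent of half this angle, whatever the lens; pixels are square), "cx", "cy" (the principal point, pixels), "pose" (4x4, takes a point from camera to world coordinates); the wrist camera has in their place "T_tool_cam" (4x4, takes a point from camera to tool coordinates, whose origin is the TCP and whose axes are the flange's). Camera axes: x right, y up, looking along -z (the intrinsics and any distortion apply to the point x, -y, -z); pixel columns grow to the right and rows downward; lengths in mm; the calibration is good to about 2 mm. A picture is of the moment at which its call begins: read the wrist's pose just before it. There is no depth.
- workorder.close_job(): hands the job in; it is judged then, once.
The state is a dict: "time": time; "joint_positions": joint angles; "dq": joint speeds; "tau": joint torques, N m; "tool_pos": TCP position; "tcp_rot": TCP orientation; "contact_force": force on the tool from outside, world axes, zero at the start; "moment": the same for the moment, N m; "grip_width": finger opening in mm; "finger_force": force on a finger pad.
Only numpy, scipy, OpenCV 4.12 (cv2) and the standard library are available. Lean on these libraries where they do the work, as an engineer would, in place of code of your own. Each camera call takes 0.05 s, during which the arm holds its last target. There are 200 camera calls.

## Task

Lay the wide disc flat in the centre of the press plate, then the narrow disc centred on top of it, and let go of both. Then flip the safety catch right over to the outside, and only then pull the lever down until its foot presses firmly on the stack. Finish while still holding the lever down by its grip (it springs back if let go), and leave the cup, bottle and beaker alone.

Things in the scene. Friction and masses are not known exactly. Their poses are not given: they have to be found in the camera images.
- press: Hand specimen press, fixed to the bench. White base slab 260 x 210 x 20 mm high; origin at its middle, on the bench. Its -x is the front (towards the robot), +y its left side, where the catch is. Two white cheeks at x = +100 mm, 110 mm high, carry the lever hinge. Nothing on the front half stands above the plate (30 mm) except the catch and its bearings on the left edge.
- plate (a point): Centre of the top face of the press's round steel plate (76 mm across, top 30 mm above the bench), at x = -15 mm, y = 0 in the press frame.
- lever (a joint): Lever angle, rad: 0 = raised (leaning 0.15 rad back from upright), grows as it is pulled to the press's front (-x) and down; 1.72 = level, where its foot (32 mm wide, 115 mm from the hinge, 30 mm proud of the bar) just meets the 32 mm stack; stop at 1.90. Spring return: 2 N at the grip near the top, about 9 N when level; push 10 N more to clamp. Blocked within 0.1 rad while the catch is engaged.
- lever_grip (a point): Middle of the lever's grip, moving with it: a grey round bar 18 mm thick, parallel to the press's y, sticking out about 105 mm from the lever's end to the press's right (-y). This point is 180 mm from the hinge axis and 68 mm right of the lever; 270 mm above the bench when raised, 92 mm when level. The bar may turn between the fingers.
- lever_hinge (a point): Fixed point on the lever's hinge axis (parallel to the press's y), 92 mm above the bench, at x = +100 mm, y = 0 in the press frame.
- catch (a joint): Angle of the safety catch, rad: 0 to 0.15 = engaged, its rear dog lying across the front of the raised lever; grows to 1.55 (its stop) as its handle is flipped outwards, to the press's left (+y). The lever is free beyond 0.6; flipped right over means above 1.2. A stiff hinge: 2 to 5 N at the handle; it stays where it is left.
- catch_tip (a point): Centre of the grey ball (22 mm) on the end of the catch's front handle (12 mm rod), 71 mm from the catch's hinge line; moves with the catch. Engaged: 118 mm above the bench, 22 mm inward of the hinge line; flipped over: about 67 mm outside the line, 74 mm above the bench. A closed gripper can push it outwards from its inner (-y) side.
- catch_hinge (a point): Fixed point at the front end of the catch's hinge line (a shaft parallel to the press's x), 50 mm above the bench, at x = -90 mm, y = +88 mm in the press frame. At its rear end, x = +91 mm, the dog (12 mm rod) rises to 150 mm above the bench and crosses inward; flipping swings it up and over, to 110 mm outside the shaft.
- wide_disc: The wide disc: plain steel, 62 mm across, 16 mm thick, 0.14 to 0.28 kg, lying flat on the bench to the right of the press. Origin at the centre of its underside, z up.
- narrow_disc: The narrow disc: pale ceramic, 44 mm across, 16 mm thick, about 0.07 kg, lying flat on the bench to the right of the press. Origin at the centre of its underside, z up.
- cup: Bystander: lidded steel cup with a black ball knob, 70 mm across, 89 mm high, origin at the underside's centre. Leave alone.
- amber_bottle: Bystander: amber bottle, 60 mm across, 140 mm high, origin at the underside's centre. Leave alone.
- beaker: Bystander: open glass beaker, 68 mm across, 85 mm high, origin at the underside's centre, behind the press. Leave alone.
Not all that is in view belongs to the job. Leave any green or red look-alike of the wide_disc alone. What is shaped like the narrow_disc but orange or yellow is not meant.

How it is judged (in metres and radians):
On the way, in this order (a step that is already met when the one before it is completed fails the run):
1. the wide disc lies flat and centred on the plate, let go (horizontal distance between wide_disc and plate below 0.009 m and z of wide_disc in the frame of plate between -0.003 and 0.003 m and angle between wide_disc's own z axis and vertical below 0.06 rad and contact force between the fingers and wide_disc below 0.1 N and linear speed of wide_disc below 0.02 m/s), for 0.2 s.
2. the narrow disc lies flat and centred on the wide disc, let go (horizontal distance between wide_disc and plate below 0.009 m and z of wide_disc in the frame of plate between -0.003 and 0.003 m and angle between each of wide_disc, narrow_disc's own z axis and vertical below 0.06 rad and horizontal distance between narrow_disc and plate below 0.01 m and z of narrow_disc in the frame of plate between 0.013 and 0.019 m and contact force between the fingers and narrow_disc below 0.1 N and linear speed of narrow_disc below 0.02 m/s), for 0.2 s.
3. the safety catch is flipped right over while the lever is still up (value of joint catch above 1.2 rad and value of joint lever below 0.3 rad), for 0.2 s.
At the end, for the whole second after the job is handed in: Both discs flat, wide within 9 mm and narrow within 10 mm of the plate's centre; catch over 1.2 rad; lever at 1.63 to 1.81 rad, still, its foot pressing the narrow disc with over 4 N; fingers on the grip (over 3 N, TCP within 70 mm of the grip point), robot touching neither disc (horizontal distance between wide_disc and plate below 0.009 m and z of wide_disc in the frame of plate between -0.003 and 0.003 m and angle between each of wide_disc, narrow_disc's own z axis and vertical below 0.06 rad and horizontal distance between narrow_disc and plate below 0.01 m and z of narrow_disc in the frame of plate between 0.013 and 0.019 m and value of joint catch above 1.2 rad and value of joint lever between 1.63 and 1.81 rad and contact force between narrow_disc and press above 4 N and contact force between the fingers and press above 3 N and contact force between the arm and narrow_disc below 0.1 N and contact force between the arm and wide_disc below 0.1 N and distance between the grasp point and lever_grip below 0.07 m and velocity of joint lever below 0.05 rad/s); the arm keeps its last pose, push and grip.
It fails at once if the cup is moved (over 30 mm) or tipped (distance of cup from where it was at the start of the episode above 0.03 m or angle between cup's own z axis and vertical above 0.3 rad).
It fails at once if the bottle is moved (over 30 mm) or tipped (distance of amber_bottle from where it was at the start of the episode above 0.03 m or angle between amber_bottle's own z axis and vertical above 0.3 rad).
It fails at once if the beaker is moved (over 30 mm) or tipped (distance of beaker from where it was at the start of the episode above 0.03 m or angle between beaker's own z axis and vertical above 0.3 rad).
It also fails if it takes over 70 s, if anything falls off the work surface, if the arm or the gripper's body presses on something with over 40 N, if the wrist force passes 120 N, or if a joint passes its speed limit or range.

## Working session

There is one attempt and no reset: what is moved stays moved. The work goes in short steps, Python scripts to look and compute and a shell command to move; the robot and the scene stay as the last step left them, time stands still between calls to the robot, and variables do not carry over. Pictures are saved under pics/ and viewed, at most 10 in all, crops included, and the job is handed in when it is done.

```bash
ls; mkdir -p pics; python3 - <<'E'
from plant import get_obs, vision
import cv2,numpy as np
np.set_printoptions(precision=4,suppress=True)
o=get_obs();print({k:o[k] for k in('time','tool_pos','tcp_rot')})
for n in('scene','top'):
    c=vision.capture(n);print(n,{k:v for k,v in c.items() if k!='pixels'})
    cv2.imwrite(f'pics/{n}0.png',c['pixels'][:,:,::-1])
c=vision.capture('wrist');print({k:v for k,v in c.items() if k!='pixels'})
E
```

```text
pics
{'time': 0.0, 'tool_pos': array([ 178.8791, -493.1662,  244.8489]), 'tcp_rot': array([-3.14  , -0.0002,  0.3478])}
scene {'vfov': 46.300360033293984, 'cx': 283.10305456624206, 'cy': 204.69872774263476, 'pose': array([[   0.228 ,   -0.8177,    0.5285, 1161.0728],
       [   0.9736,    0.1878,   -0.1295, -249.2613],
       [   0.0067,    0.5441,    0.839 , 1063.1303],
       [   0.    ,    0.    ,    0.    ,    1.    ]])}
top {'vfov': 55.511180839294155, 'cx': 280.2987140228616, 'cy': 220.0805242086531, 'pose': array([[   0.0204,    0.9742,   -0.2248,  377.3361],
       [  -0.9998,    0.02  ,   -0.0042, -133.7522],
       [   0.0004,    0.2249,    0.9744, 1198.4345],
       [   0.    ,    0.    ,    0.    ,    1.    ]])}
{'vfov': 71.82905543831019, 'cx': 275.96461571432974, 'cy': 206.7746397660812, 'T_tool_cam': array([[   0.0003,    0.9554,    0.2953,   79.5659],
       [   1.    ,   -0.0001,   -0.0006,   -0.7964],
       [  -0.0005,    0.2953,   -0.9554, -137.9563],
       [   0.    ,    0.    ,    0.    ,    1.    ]])}
```

View pics/top0.png

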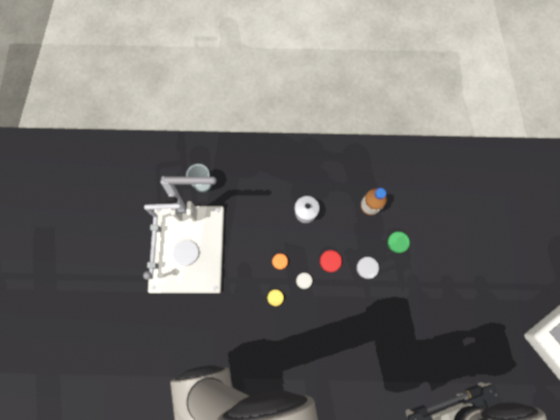

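View pics/scene0.png

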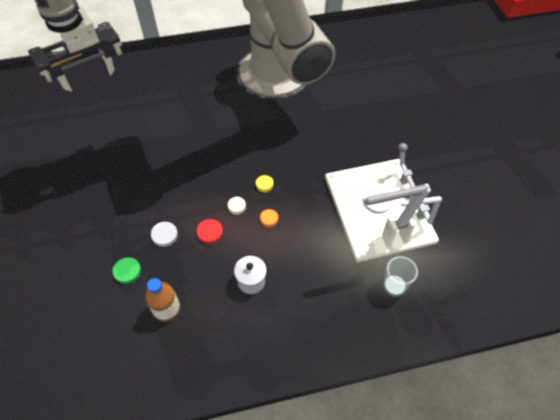

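```bash
cat > h.py <<'E'
import numpy as np,cv2
from plant import get_obs,vision
from scipy.spatial.transform import Rotation as R
np.set_printoptions(precision=4,suppress=True)
def cap(n):
    o=get_obs();c=vision.capture(n)
    if 'pose' not in c:
        T=np.eye(4);T[:3,:3]=R.from_euler('xyz',o['tcp_rot']).as_matrix();T[:3,3]=o['tool_pos'];c['pose']=T@c['T_tool_cam']
    c['f']=c['pixels'].shape[0]/2/np.tan(np.radians(c['vfov']/2));return c
def ray(c,uv):
    d=np.array([(uv[0]-c['cx'])/c['f'],-(uv[1]-c['cy'])/c['f'],-1]);return c['pose'][:3,3],c['pose'][:3,:3]@d
def onz(c,uv,z):
    p,d=ray(c,uv);return p+d*(z-p[2])/d[2]
def proj(c,P):
    q=c['pose'][:3,:3].T@(np.array(P)-c['pose'][:3,3]);return c['cx']-c['f']*q[0]/q[2],c['cy']+c['f']*q[1]/q[2]
def tri(c1,u1,c2,u2):
    p,d=ray(c1,u1);q,e=ray(c2,u2);s=np.linalg.lstsq(np.c_[d,-e],q-p,rcond=None)[0]
    a,b=p+s[0]*d,q+s[1]*e;return (a+b)/2,np.linalg.norm(a-b)
def blobs(m,amin=30):
    n,l,s,ce=cv2.connectedComponentsWithStats(m.astype(np.uint8));return [(ce[i],s[i],l==i) for i in range(1,n) if s[i,4]>amin]
def gray(c,lo=90,sat=60):
    p=c['pixels'].astype(int);return (p.min(2)>lo)&(p.max(2)-p.min(2)<sat)
E
python3 - <<'E'
from h import *
t=cap('top');s=cap('scene')
for c,nm,w in((t,'top',((368,267),(304,281))),(s,'scene',((164,234),(237,205)))):
    bl=blobs(gray(c))
    for u in w:
        b=min(bl,key=lambda b:np.hypot(*(b[0]-u)));print(nm,b[0],b[1],onz(c,b[0],14))
    b=[b for b in bl if (b[2][285,200] if nm=='top' else b[2][200,345])][0]
    print('slab',b[1]);cn=max(cv2.findContours(b[2].astype(np.uint8),0,1)[0],key=cv2.contourArea)
    ap=cv2.approxPolyDP(cn,4,True)[:,0];
    for u in ap:print(u,onz(c,u,20)[:2])
y=t['pixels'][195:305,125:240,::-1];cv2.imwrite('pics/t1.png',np.hstack([cv2.resize(y,None,fx=3.4,fy=3.4,interpolation=2),cv2.resize(s['pixels'][125:300,320:450,::-1],(int(130*2.137),374),interpolation=2)]))
E
```

```text
top [367.3171 267.3588] [356 256  24  24 432] [ 512.0592 -389.6006   14.    ]
top [303.7061 280.3633] [295 272  18  18 245] [ 469.9521 -201.2838   14.    ]
slab [ 143  163   81  131 7686]
[203 164] [824.4774 117.034 ]
[191 165] [820.3873 154.3715]
[184 176] [783.724  173.5672]
[161 177] [778.9841 244.7774]
[168 196] [718.07   217.8873]
[177 197] [715.4466 189.9869]
[175 203] [696.2466 194.6043]
[143 206] [684.7506 291.5784]
[152 216] [653.9403 261.1784]
[148 270] [490.3658 257.7878]
[143 273] [481.2813 271.6486]
[149 293] [423.8327 248.5466]
[220 292] [430.9186  42.3138]
[223 207] [686.617   47.0693]
[194 206] [687.9528 135.8151]
[191 201] [703.5975 146.0995]
[185 206] [687.3877 163.304 ]
[173 185] [753.7458 205.3908]
[207 190] [739.7733  99.2596]
[215 179] [775.9107  76.6345]
scene [163.768  233.2074] [150 221  28  26 569] [ 515.7502 -391.1228   14.    ]
scene [236.3673 204.8605] [227 196  20  19 294] [ 474.0114 -203.2587   14.    ]
slab [  323   143   120   153 10798]
[405 143] [381.5227 286.2576]
[399 145] [384.5803 267.5414]
[399 158] [427.5513 251.4679]
[325 174] [434.6204  41.6421]
[345 234] [620.6792  39.5373]
[328 233] [608.6704  -0.1325]
[324 247] [643.6588 -20.1634]
[348 265] [702.2669  21.7808]
[372 265] [714.9518  76.7426]
[371 273] [733.9671  67.8176]
[382 273] [739.7306  92.7753]
[383 285] [768.7844  84.9389]
[393 295] [797.0539  98.8403]
[404 292] [795.8261 125.7681]
[419 267] [744.6828 182.5499]
[433 261] [737.4699 220.6853]
[436 254] [721.7592 234.8849]
[417 249] [698.9593 195.6877]
[439 240] [687.862  256.9367]
[431 223] [638.5645 256.6059]
[442 198] [575.0962 313.038 ]
[426 196] [560.1169 275.3726]
[428 183] [522.8703 296.1497]
[414 184] [517.6932 259.2369]
[404 163] [446.6615 258.5529]
```

View pics/t1.png

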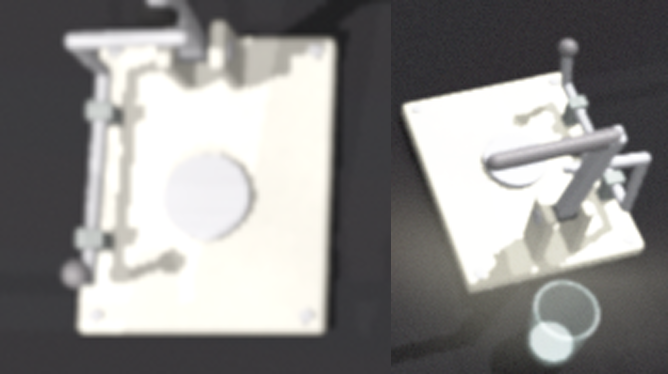

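```bash
python3 -m pendant '{"dp":[[0.35,0.017,0.11],[0.35,0.017,0.11],[0.35,0.017,0.11],[0.35,0.017,0.11],[0.35,0.017,0.11],[0.35,0.017,0.11],[0.35,0.017,0.11],[0.35,0.017,0.11]],"rotation":[[0,0,-1.4],[0,0,-1.4],[0,0,-1.4],[0,0,-1.4],[0,0,-1.4],[0,0,-1.4],[0,0,-1.4],[0,0,-1.4]]}' 0.09
python3 -m pendant '{"dp":[[0,0,0],[0,0,0],[0,0,0],[0,0,0],[0,0,0],[0,0,0],[0,0,0],[0,0,0]],"rotation":[[0,0,-1.394],[0,0,-1.394],[0,0,-1.394],[0,0,-1.394],[0,0,-1.394],[0,0,-1.394],[0,0,-1.394],[0,0,-1.394]]}'
cat >> h.py <<'E'
def disc(c,zt,near,save=None):
    p=c['pixels'];g=gray(c,110,45)
    bl=blobs(g,300);u=proj(c,near)
    b=min(bl,key=lambda b:np.hypot(*(b[0]-u)))
    cn=max(cv2.findContours(b[2].astype(np.uint8),0,1)[0],key=cv2.contourArea)
    P=np.array([onz(c,q,zt)[:2] for q in cn[:,0]],np.float32)
    (x,y),r=cv2.minEnclosingCircle(P)
    return b[0],b[1],P.mean(0),(x,y,r)
E
python3 - <<'E'
from h import *
o=get_obs();print(o['time'],o['tool_pos'],o['tcp_rot'],o['contact_force'])
c=cap('wrist');print(disc(c,16,(514,-390,16)))
cv2.imwrite('pics/w1.png',c['pixels'][:,:,::-1])
E
```

```text
time: 1.25
tool_pos: [514.4, -389.4, 134.5]
tcp_rot: [-3.141, -0.001, 1.753]
contact_force: [0.3, -0.3, -0.0]
grip_width: 90.1
finger_force: 0.0
time: 2.25
tool_pos: [513.7, -390.2, 135.2]
tcp_rot: [3.141, -0.0, -3.138]
contact_force: [0.7, -0.3, -0.0]
grip_width: 89.7
finger_force: 0.0
2.25 [ 513.7325 -390.1932  135.2367] [ 3.1413 -0.0003 -3.1375] [ 0.7342 -0.3227 -0.003 ]
(array([276.4865, 204.2917]), array([ 244,  171,   66,   67, 3439], dtype=int32), array([ 510.5347, -389.4453], dtype=float32), (510.8084716796875, -388.94854736328125, 32.051719665527344))
```

View pics/w1.png

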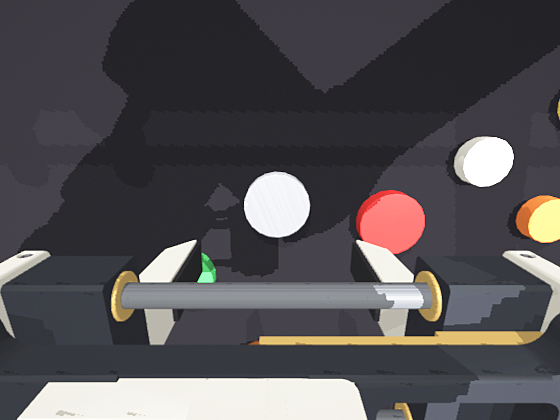

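```bash
python3 -m pendant '{"dp":[[0.002,0.001,0.05],[0.002,0.001,0.09],[0.002,0.001,0.112],[0.002,0.001,0.112]],"rotation":[[0,0,-0.003],[0,0,-0.003],[0,0,-0.003],[0,0,-0.003]]}' -
python3 -m pendant '{"dp":[[0,0,0],[0,0,0],[0,0,0],[0,0,0],[0,0,0],[0,0,0]],"rotation":[[0,0,0],[0,0,0],[0,0,0],[0,0,0],[0,0,0],[0,0,0]]}' 0.03
python3 -m pendant '{"dp":[[0,0,-0.03],[0,0,-0.06],[0,0,-0.1],[0,0,-0.12],[0,0,-0.12]],"rotation":[[0,0,0],[0,0,0],[0,0,0],[0,0,0],[0,0,0]]}' -
python3 - <<'E'
from h import *
o=get_obs();print(o['tool_pos'],o['tcp_rot'],o['contact_force'])
c=cap('wrist');P=o['tool_pos'];z=P[2]-6;print(disc(c,z,(P[0],P[1],z)))
print(c['pixels'][200:330:8,276].mean(1))
t=cap('top');print('plate',onz(t,(186.2,252.6),30),'ball?',onz(t,(146.5,275.3),118))
cv2.imwrite('pics/w2.png',c['pixels'][:,:,::-1])
E
```

```text
time: 2.8
tool_pos: [511.2, -388.7, 21.8]
tcp_rot: [3.14, -0.002, -3.14]
contact_force: [1.0, 0.4, 0.6]
grip_width: 89.9
finger_force: 0.0
time: 3.55
tool_pos: [512.0, -389.5, 24.1]
tcp_rot: [-3.141, 0.001, -3.138]
contact_force: [-0.1, 1.5, 5.5]
grip_width: 61.1
finger_force: 30.0
time: 4.18
tool_pos: [512.2, -389.6, 144.4]
tcp_rot: [-3.14, 0.002, -3.138]
contact_force: [-1.0, 0.2, -3.4]
grip_width: 61.2
finger_force: 30.0
[ 512.1912 -389.6403  144.4331] [-3.1399  0.0016 -3.1383] [-1.0188  0.2353 -3.3928]
(array([276.0855, 249.6686]), array([ 223,  208,  108,   75, 6698], dtype=int32), array([ 502.5367, -389.132 ], dtype=float32), (507.4035949707031, -389.1607360839844, 31.067787170410156))
[ 44.     164.6667 254.3333 255.     244.6667 246.6667 245.     245.6667
 244.     243.3333 248.     131.     147.     132.3333 207.6667  63.3333
  62.6667]
plate [542.8125 146.7052  30.    ] ball? [466.6748 227.9124 118.    ]
```

```bash
python3 -m pendant '{"dp":[[-0.029,0.06,0],[-0.029,0.12,0],[-0.029,0.18,0],[-0.029,0.24,0],[-0.029,0.3,0],[-0.029,0.36,0],[-0.029,0.42,0],[-0.029,0.45,0]],"rotation":[[0,0,0],[0,0,0],[0,0,0],[0,0,0],[0,0,0],[0,0,0],[0,0,0],[0,0,0]]}' -
python3 -m pendant '{"dp":[[0,0,0],[0,0,0]],"rotation":[[0,0,0],[0,0,0]]}' -
python3 - <<'E'
from h import *
o=get_obs();print(o['tool_pos'],o['tcp_rot'],o['contact_force'])
c=cap('wrist')
print(c['pixels'][200:250:1,276].mean(1).round())
for v in (208,230):print(v,onz(c,(276,v),o['tool_pos'][2]-7)-o['tool_pos'],onz(c,(276,v),o['tool_pos'][2]-23)-o['tool_pos'])
print('plate px',proj(c,(542,148,30)),'ball',proj(c,(467,220,118)))
cv2.imwrite('pics/w3.png',c['pixels'][:,:,::-1])
E
```

```text
time: 5.28
tool_pos: [537.9, 63.8, 141.7]
tcp_rot: [3.141, -0.004, -3.136]
contact_force: [0.1, 0.2, -2.3]
grip_width: 60.8
finger_force: 30.0
time: 5.52
tool_pos: [538.8, 60.4, 142.4]
tcp_rot: [-3.141, -0.002, -3.138]
contact_force: [-0.0, -0.0, -2.9]
grip_width: 60.9
finger_force: 30.0
[538.8264  60.3511 142.359 ] [-3.1412 -0.0021 -3.1382] [-0.0087 -0.0437 -2.9104]
[242. 242. 242. 244. 252. 190. 143. 153. 137. 121. 118. 121. 122. 123.
 127. 119. 140. 240. 239. 226. 223. 224. 224. 224. 221. 221. 225. 190.
 177. 182. 188. 139. 121. 125. 126. 127. 127. 128. 127. 128. 127. 127.
 127. 127. 128. 125. 125. 124. 125. 123.]
208 [-35.4151   0.3989  -7.    ] [-30.4226   0.4057 -23.    ]
230 [-23.0429   0.4446  -7.    ] [-16.6865   0.4565 -23.    ]
plate px (np.float64(371.7182110314028), np.float64(214.34693823324287)) ball (np.float64(568.5818732258883), np.float64(135.80155056002548))
```

View pics/w3.png

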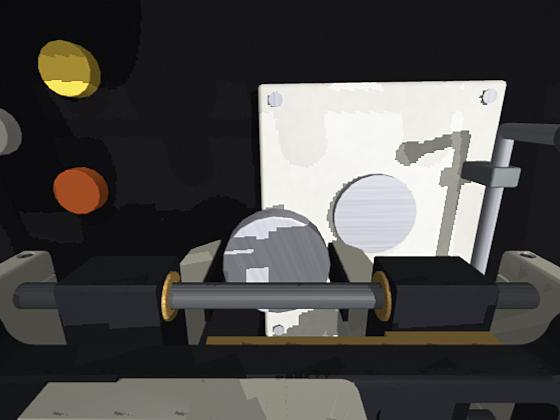

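```bash
python3 -m pendant '{"dp":[[-0.002,0.045,0],[-0.002,0.09,0],[-0.002,0.09,0.03],[-0.002,0.09,0.06],[-0.002,0.09,0.08],[-0.002,0.09,0.085],[-0.002,0.09,0.088]],"rotation":[[0,0,0],[0,0,0],[0,0,0],[0,0,0],[0,0,0],[0,0,0],[0,0,0]]}' -
python3 -m pendant '{"dp":[[0,0,0],[0,0,0]],"rotation":[[0,0,0],[0,0,0]]}' -
```

```text
time: 6.45
tool_pos: [541.6, 150.1, 55.7]
tcp_rot: [-3.142, 0.0, -3.14]
contact_force: [-0.1, 0.7, -2.7]
grip_width: 61.2
finger_force: 30.0
time: 6.7
tool_pos: [541.5, 150.8, 56.2]
tcp_rot: [3.142, 0.001, -3.139]
contact_force: [-0.4, 0.0, -1.9]
grip_width: 61.2
finger_force: 30.0
```

```bash
python3 -m pendant '{"dp":[[0,0,0.001],[0,0,0.002],[0,0,0.002]],"rotation":[[0,0,0],[0,0,0],[0,0,0]]}' -
python3 -m pendant '{"dp":[[0,0,0.001],[0,0,0.001]],"rotation":[[0,0,0],[0,0,0]]}' -
```

```text
time: 7.08
tool_pos: [541.2, 150.9, 54.1]
tcp_rot: [-3.142, 0.001, -3.138]
contact_force: [-1.3, -0.0, 4.0]
grip_width: 61.2
finger_force: 30.0
time: 7.32
tool_pos: [541.3, 150.9, 54.0]
tcp_rot: [-3.142, 0.001, -3.138]
contact_force: [-4.8, -1.4, 11.4]
grip_width: 61.1
finger_force: 30.0
```

```bash
python3 -m pendant '{"dp":[[0,0,-0.001],[0,0,-0.001],[0,0,-0.001],[0,0,-0.001]],"rotation":[[0,0,0],[0,0,0],[0,0,0],[0,0,0]]}' 0.078
python3 -m pendant '{"dp":[[0,0,-0.02],[0,0,-0.06],[0,0,-0.11],[0,0,-0.12],[0,0,-0.12],[0,0,-0.12]],"rotation":[[0,0,0],[0,0,0],[0,0,0],[0,0,0],[0,0,0],[0,0,0]]}' -
python3 - <<'E'
from h import *
o=get_obs();print(o['tool_pos'],o['tcp_rot'],o['contact_force'])
c=cap('wrist')
print([onz(c,u,20)[:2] for u in((0,0),)])
cv2.imwrite('pics/w4.png',cv2.resize(c['pixels'][100:330,140:420,::-1],None,fx=2.5,fy=2.5,interpolation=2))
E
```

```text
time: 7.82
tool_pos: [541.0, 150.8, 53.3]
tcp_rot: [-3.141, -0.0, -3.138]
contact_force: [-0.4, 0.3, 0.0]
grip_width: 78.2
finger_force: 0.0
time: 8.57
tool_pos: [540.2, 150.7, 171.8]
tcp_rot: [-3.141, -0.003, -3.138]
contact_force: [0.3, 0.0, 0.2]
grip_width: 78.0
finger_force: 0.0
[540.1555 150.6782 171.7712] [-3.1411 -0.0031 -3.1384] [0.2663 0.0346 0.2499]
[array([363.5131, -86.6399])]
```

View pics/w4.png

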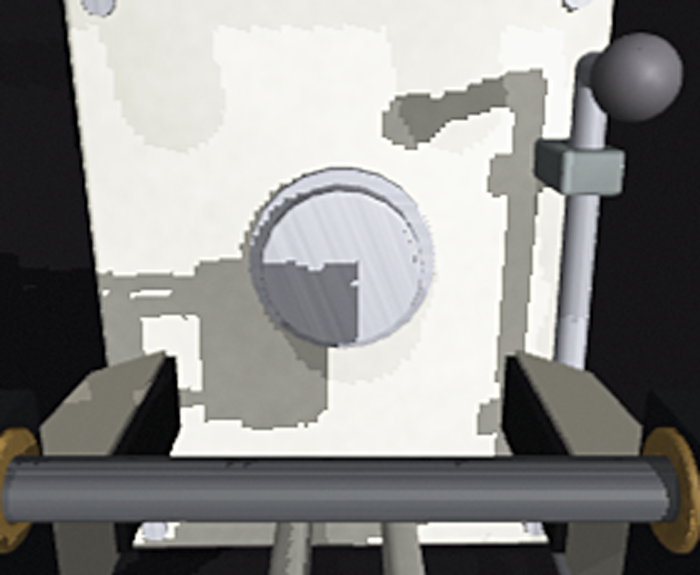

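```bash
python3 - <<'E'
from h import *
c=cap('wrist')
f=lambda u,v,z:onz(c,(u/2.5+140-.3,v/2.5+100-.3),z)[:2]
print('plate front',f(341,167,30),'left',f(248,257,30),'right',f(434,257,30))
print('disc front bottom',f(341,186,30),'front top',f(341,195,46),'rear top',f(341,347,46),'l',f(258,265,46),'r',f(424,265,46))
E
```

```text
plate front [504.5689 151.0847] left [541.0088 113.8195] right [540.7286 188.6032]
disc front bottom [512.0101 151.1116] front top [512.3797 151.1206] rear top [573.1444 151.3403] l [539.514  119.6447] r [539.2768 182.7848]
```

```bash
python3 -m pendant '{"dp":[[0.012,-0.06,0],[0.024,-0.12,0],[0.036,-0.18,0],[0.048,-0.24,0.01],[0.06,-0.3,0.03],[0.07,-0.353,0.037],[0.07,-0.353,0.037],[0.07,-0.353,0.037]],"rotation":[[0,0,0],[0,0,0],[0,0,0],[0,0,0],[0,0,0],[0,0,0],[0,0,0],[0,0,0]]}' 0.07
python3 - <<'E'
from h import *
o=get_obs();print(o['tool_pos'],o['tcp_rot'])
c=cap('wrist');print(disc(c,16,(472,-202,16)))
E
```

```text
time: 9.68
tool_pos: [471.9, -201.9, 135.8]
tcp_rot: [3.14, -0.001, -3.139]
contact_force: [0.3, -0.6, 0.5]
grip_width: 70.0
finger_force: 0.0
[ 471.8673 -201.9311  135.8366] [ 3.1404 -0.0013 -3.1392]
(array([276.7948, 204.0908]), array([ 254,  180,   47,   48, 1784], dtype=int32), array([ 468.2583, -200.5973], dtype=float32), (468.2483825683594, -200.6479034423828, 23.23362922668457))
```

```bash
python3 -m pendant '{"dp":[[0.002,0.001,0.05],[0.002,0.001,0.09],[0.002,0.001,0.113],[0.002,0.001,0.113]],"rotation":[[0,0,0],[0,0,0],[0,0,0],[0,0,0]]}' -
python3 -m pendant '{"dp":[[0,0,0],[0,0,0],[0,0,0],[0,0,0],[0,0,0],[0,0,0]],"rotation":[[0,0,0],[0,0,0],[0,0,0],[0,0,0],[0,0,0],[0,0,0]]}' 0.03
python3 -m pendant '{"dp":[[0,0,-0.03],[0,0,-0.06],[0,0,-0.1],[0,0,-0.13],[0,0,-0.13],[0,0,-0.13]],"rotation":[[0,0,0],[0,0,0],[0,0,0],[0,0,0],[0,0,0],[0,0,0]]}' -
python3 - <<'E'
from h import *
o=get_obs();P=o['tool_pos'];print(P,o['tcp_rot'],o['contact_force'])
c=cap('wrist');print(c['pixels'][200:260,276].mean(1).round())
for v in(210,220,230,240):print(v,(onz(c,(276,v),P[2]-8)-P)[0],(onz(c,(276,v),P[2]-24)-P)[0])
E
```

```text
time: 10.22
tool_pos: [469.6, -199.4, 22.3]
tcp_rot: [3.14, -0.003, -3.136]
contact_force: [0.3, -0.0, 1.3]
grip_width: 69.9
finger_force: 0.0
time: 10.98
tool_pos: [470.7, -201.6, 24.4]
tcp_rot: [-3.141, 0.001, -3.139]
contact_force: [-0.1, 0.7, 6.8]
grip_width: 43.2
finger_force: 30.0
time: 11.72
tool_pos: [469.6, -201.2, 152.6]
tcp_rot: [3.141, -0.001, -3.139]
contact_force: [0.1, 0.5, -1.6]
grip_width: 43.3
finger_force: 30.0
[ 469.5848 -201.1596  152.6404] [ 3.1409 -0.0013 -3.1386] [ 0.1028  0.5442 -1.6449]
[ 53.  53.  53.  52.  53.  51.  52.  53.  53.  53.  51.  53.  54.  52.
  53.  52.  53.  54.  52.  48.  30. 187. 236. 233. 230. 231. 232. 231.
 232. 230. 241. 253. 251. 248. 247. 247. 247. 247. 247. 247. 247. 247.
 247. 247. 247. 247. 247. 247. 247. 247. 247. 247. 247. 247. 247. 247.
 247. 247. 247. 248.]
210 -33.99792325452262 -28.869414125730657
220 -28.38381244970742 -22.640302799001745
230 -22.647285221825427 -16.275364882094095
240 -16.784293477005406 -9.770108830707898
```

```bash
python3 -m pendant '{"dp":[[-0.012,0.06,0],[-0.024,0.12,0],[-0.036,0.18,0],[-0.048,0.24,0],[-0.06,0.3,0],[-0.073,0.352,0],[-0.073,0.352,0.03],[-0.073,0.352,0.06]],"rotation":[[0,0,0],[0,0,0],[0,0,0],[0,0,0],[0,0,0],[0,0,0],[0,0,0],[0,0,0]]}' -
python3 -m pendant '{"dp":[[0,0,0.01],[0,0,0.018],[0,0,0.019],[0,0,0.019]],"rotation":[[0,0,0],[0,0,0],[0,0,0],[0,0,0]]}' -
python3 -m pendant '{"dp":[[0,0,0.001],[0,0,0.002],[0,0,0.002]],"rotation":[[0,0,0],[0,0,0],[0,0,0]]}' -
```

```text
time: 12.78
tool_pos: [541.2, 151.7, 91.2]
tcp_rot: [-3.141, -0.002, -3.136]
contact_force: [0.2, -0.1, -0.9]
grip_width: 42.8
finger_force: 30.0
time: 13.28
tool_pos: [542.6, 150.7, 75.2]
tcp_rot: [3.142, 0.001, -3.139]
contact_force: [0.2, -0.0, 0.1]
grip_width: 43.0
finger_force: 30.0
time: 13.65
tool_pos: [542.1, 150.8, 72.6]
tcp_rot: [-3.142, 0.0, -3.138]
contact_force: [0.4, -0.6, -0.2]
grip_width: 42.8
finger_force: 30.0
```

```bash
python3 -m pendant '{"dp":[[0,0,0.001],[0,0,0.001]],"rotation":[[0,0,0],[0,0,0]]}' -
python3 -m pendant '{"dp":[[0,0,0.001],[0,0,0.001]],"rotation":[[0,0,0],[0,0,0]]}' -

```

```text
time: 13.9
tool_pos: [542.0, 150.8, 71.4]
tcp_rot: [-3.141, -0.0, -3.138]
contact_force: [0.3, 0.1, -1.5]
grip_width: 43.1
finger_force: 30.0
time: 14.15
tool_pos: [542.1, 150.8, 70.4]
tcp_rot: [-3.142, -0.0, -3.138]
contact_force: [0.1, 1.0, 0.3]
grip_width: 43.1
finger_force: 30.0
```

```bash
python3 -m pendant '{"dp":[[0,0,0.001],[0,0,0.001]],"rotation":[[0,0,0],[0,0,0]]}' -

```

```text
time: 14.4
tool_pos: [542.1, 150.8, 70.4]
tcp_rot: [-3.142, 0.001, -3.138]
contact_force: [-2.3, -0.7, 7.2]
grip_width: 42.9
finger_force: 30.0
```

```bash
python3 -m pendant '{"dp":[[0,0,-0.001],[0,0,-0.001],[0,0,-0.001],[0,0,-0.001]],"rotation":[[0,0,0],[0,0,0],[0,0,0],[0,0,0]]}' 0.065
python3 -m pendant '{"dp":[[0,0,-0.02],[0,0,-0.05],[0,0,-0.1],[0,0,-0.105],[0,0,-0.105],[0,0,-0.105]],"rotation":[[0,0,0],[0,0,0],[0,0,0],[0,0,0],[0,0,0],[0,0,0]]}' -
python3 - <<'E'
from h import *
o=get_obs();P=o['tool_pos'];print(P,o['tcp_rot'],o['contact_force'])
c=cap('wrist');print('ball',onz(c,(395,130),118))
cv2.imwrite('pics/w5.png',cv2.resize(c['pixels'][100:330,140:420,::-1],None,fx=2.5,fy=2.5,interpolation=2))
E
```

```text
time: 14.9
tool_pos: [542.0, 150.8, 70.3]
tcp_rot: [-3.141, -0.0, -3.138]
contact_force: [0.5, -0.4, -0.2]
grip_width: 65.0
finger_force: 0.0
time: 15.65
tool_pos: [541.3, 150.7, 174.0]
tcp_rot: [-3.141, -0.003, -3.138]
contact_force: [0.2, -1.3, -0.7]
grip_width: 65.1
finger_force: 0.0
[541.2637 150.6967 173.9791] [-3.1411 -0.0028 -3.1385] [ 0.1889 -1.2844 -0.6996]
ball [467.9127 227.9969 118.    ]
```

View pics/w5.png

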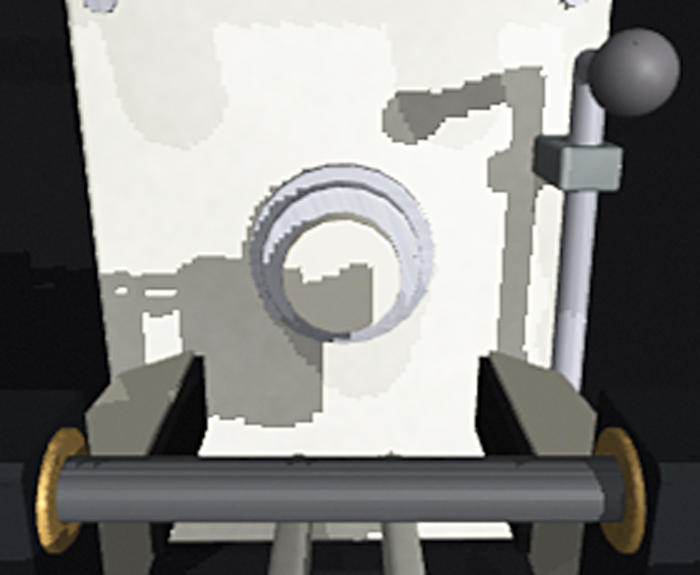

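```bash
python3 -m pendant '{"dp":[[0.05,0.02,0],[0.074,0.037,0],[0.074,0.037,0],[0.074,0.037,0.02],[0.074,0.037,0.05],[0.074,0.037,0.05]],"rotation":[[0,0,0],[0,0,0],[0,0,0],[0,0,0],[0,0,0],[0,0,0]]}' 0.0
python3 -m pendant '{"dp":[[0,0.01,0],[0,0.02,0],[0,0.03,0.002],[0,0.04,0.005],[0,0.05,0.010],[0,0.06,0.015]],"rotation":[[0,0,0],[0,0,0],[0,0,0],[0,0,0],[0,0,0],[0,0,0]]}' -
```

```text
time: 16.45
tool_pos: [467.3, 186.8, 123.3]
tcp_rot: [-3.14, -0.005, -3.139]
contact_force: [0.1, 0.9, -0.0]
grip_width: 9.5
finger_force: 0.0
time: 17.2
tool_pos: [467.6, 248.4, 110.0]
tcp_rot: [-3.142, -0.0, -3.138]
contact_force: [-0.0, -2.2, 2.9]
grip_width: 0.3
finger_force: 1.1
```

```bash
python3 -m pendant '{"dp":[[0,0.008,0.002],[0,0.016,0.005],[0,0.022,0.009],[0,0.022,0.009]],"rotation":[[0,0,0],[0,0,0],[0,0,0],[0,0,0]]}' -
python3 -m pendant '{"dp":[[0,0.004,0.002],[0,0.008,0.002],[0,0.008,0.002]],"rotation":[[0,0,0],[0,0,0],[0,0,0]]}' -
```

```text
time: 17.7
tool_pos: [467.5, 270.3, 101.1]
tcp_rot: [3.141, -0.0, -3.138]
contact_force: [-0.0, 0.0, -0.1]
grip_width: 0.5
finger_force: 0.0
time: 18.08
tool_pos: [467.8, 278.0, 99.7]
tcp_rot: [3.141, 0.001, -3.138]
contact_force: [-0.0, 0.1, 1.4]
grip_width: 0.7
finger_force: 0.5
```

```bash
python3 -m pendant '{"dp":[[0,-0.05,-0.01],[0,-0.1,-0.06],[0,-0.15,-0.12],[0,-0.2,-0.15],[0,-0.25,-0.15],[0,-0.27,-0.15]],"rotation":[[0,0,0],[0,0,0],[0,0,0],[0,0,0],[0,0,0],[0,0,0]]}' -
python3 - <<'E'
from h import *
o=get_obs();P=o['tool_pos'];print(P,o['tcp_rot'],o['contact_force'])
t=cap('top');s=cap('scene')
for th in(1.0,1.2,1.35,1.5):
    B=(467,239+71*np.sin(th-.315),50+71*np.cos(th-.315));print(th,(np.array(proj(t,B))-(115,160))*3.2,(np.array(proj(s,B))-(310,110))*2.4+(400,0))
cv2.imwrite('pics/c.png',np.hstack([cv2.resize(t['pixels'][160:300,115:240,::-1],(400,448),interpolation=2),cv2.resize(s['pixels'][110:297,310:470,::-1],(384,448),interpolation=2)]))
E
```

```text
time: 18.82
tool_pos: [469.1, 5.1, 251.0]
tcp_rot: [-3.141, 0.004, -3.141]
contact_force: [-0.5, 0.5, -0.5]
grip_width: 0.2
finger_force: 0.0
[469.0917   5.1036 251.023 ] [-3.1411  0.0038 -3.1411] [-0.4707  0.5037 -0.5176]
1.0 [ 40.1563 368.5978] [672.4641  88.1584]
1.2 [ 32.8506 369.4105] [678.9943  92.6061]
1.35 [ 29.6223 370.1681] [682.2952  96.8452]
1.5 [ 28.3678 371.029 ] [684.1663 101.7325]
```

View pics/c.png

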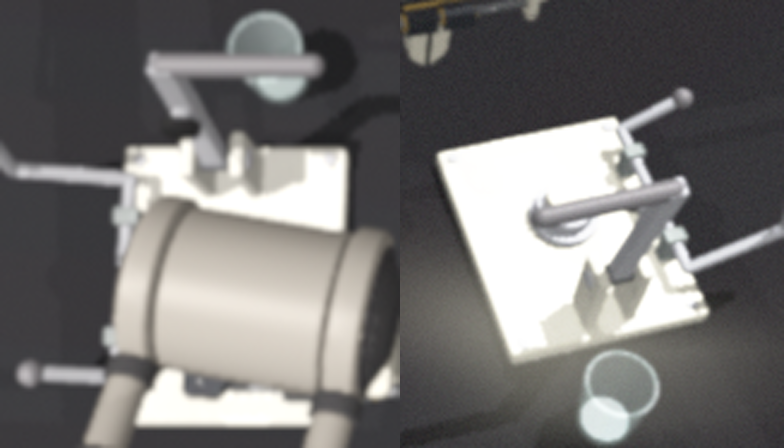

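```bash
python3 - <<'E'
from h import *
t=cap('top');s=cap('scene')
print(tri(t,(215,179.7),s,(368.3,198.9)),tri(t,(164.4,179.7),s,(426.7,188.5)))
G=(685.8,86,270);print(proj(t,G),proj(s,G))
print(get_obs()['joint_positions'])
E
```

```text
(array([688.4124,  33.2621, 275.222 ]), np.float64(4.608555618552795)) (array([687.4953, 156.8124, 269.5912]), np.float64(2.202804043450336))
(np.float64(192.7874516583155), np.float64(180.729520498459)) (np.float64(391.9462301360711), np.float64(194.45321027767005))
[-0.1475  0.2351  1.664   0.0008  1.2424 -1.7206]
```

```bash
python3 -m pendant '{"dp":[[0,0.078,-0.08],[0,0.078,-0.08],[0,0.078,-0.08],[0,0.078,-0.08],[0,0.078,-0.08],[0,0.078,-0.08],[0,0.078,-0.08],[0,0.078,-0.08]],"rotation":[[0,0,1.46],[0,0,1.46],[0,0,1.46],[0,0,1.46],[0,0,1.46],[0,0,1.46],[0,0,1.46],[0,0,1.46]]}' 0.06
python3 -m pendant '{"dp":[[0,0,0],[0,0,0]],"rotation":[[0,0,0.108],[0,0,0.108]]}' -
python3 -m pendant '{"dp":[[0,0,0],[0,0,0],[0,0,0],[0,0,0]],"rotation":[[-0.18,0,0],[-0.36,0,0],[-0.5,0,0],[-0.5,0,0]]}' -
python3 - <<'E'
from h import *
o=get_obs();P=o['tool_pos'];A=R.from_euler('xyz',o['tcp_rot']).as_matrix();print(P,o['joint_positions']);print(A)
print('to pre',A.T@(np.array([653.5,85,332.5])-P),'to G',A.T@(np.array([687,85,271])-P))
E
```

```text
time: 20.02
tool_pos: [468.0, 87.3, 329.2]
tcp_rot: [-3.141, -0.001, 1.682]
contact_force: [-0.9, -0.1, 0.3]
grip_width: 60.0
finger_force: 0.0
time: 20.27
tool_pos: [468.0, 87.0, 329.3]
tcp_rot: [-3.141, -0.0, 1.58]
contact_force: [-0.2, -0.2, -0.6]
grip_width: 60.0
finger_force: 0.0
time: 20.78
tool_pos: [466.1, 86.4, 328.8]
tcp_rot: [2.644, 0.001, 1.58]
contact_force: [0.9, 0.3, 0.2]
grip_width: 59.9
finger_force: 0.0
[466.139   86.4139 328.8391] [ 0.0274 -0.063   1.8764 -0.0126  0.8305  0.0242]
[[-0.0091  0.8786  0.4775]
 [ 1.      0.0083  0.0038]
 [-0.0007  0.4775 -0.8786]]
to pre [ -3.127  166.3462  86.248 ] to G [ -3.3919 166.4095 156.2796]
```

```bash
python3 -m pendant '{"dp":[[-0.001,0.055,0.028],[-0.002,0.11,0.057],[-0.003,0.166,0.086],[-0.003,0.166,0.086],[-0.003,0.166,0.086]],"rotation":[[0,0,0],[0,0,0],[0,0,0],[0,0,0],[0,0,0]]}' -
python3 - <<'E'
from h import *
o=get_obs();P=o['tool_pos'];A=R.from_euler('xyz',o['tcp_rot']).as_matrix();print(P,o['joint_positions'])
print('to G',A.T@(np.array([687,85,271])-P))
c=cap('wrist');print(proj(c,(687,85,271)),proj(c,(687,35,271)),proj(c,(687,150,271)))
cv2.imwrite('pics/g.png',c['pixels'][:,:,::-1])
E
```

```text
time: 21.4
tool_pos: [655.6, 84.0, 332.6]
tcp_rot: [2.645, 0.0, 1.578]
contact_force: [-0.7, -0.3, 1.2]
grip_width: 59.7
finger_force: 0.0
[655.5913  84.0161 332.553 ] [ 0.013   0.2969  1.4473 -0.004   0.9006  0.0076]
to G [ 0.7809 -1.7199 69.0845]
(np.float64(275.2794506658643), np.float64(226.34012185853342)) (np.float64(274.9086508673978), np.float64(283.7246855665358)) (np.float64(275.8414646291198), np.float64(139.36346703672555))
```

View pics/g.png

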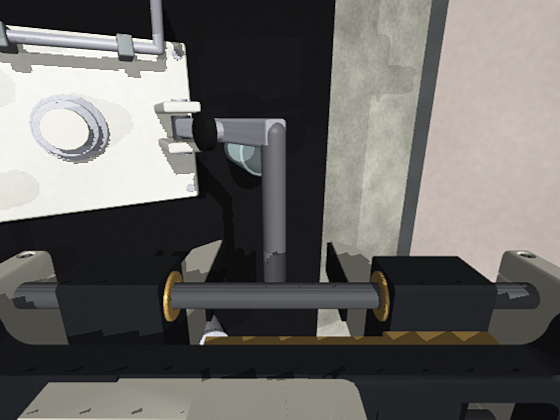

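```bash
python3 -m pendant '{"dp":[[0,-0.001,0.03],[0,-0.002,0.055],[0,-0.002,0.069],[0,-0.002,0.069]],"rotation":[[0,0,0],[0,0,0],[0,0,0],[0,0,0]]}' -
python3 -m pendant '{"dp":[[0,0,0],[0,0,0],[0,0,0],[0,0,0],[0,0,0]],"rotation":[[0,0,0],[0,0,0],[0,0,0],[0,0,0],[0,0,0]]}' 0.005
python3 - <<'E'
from h import *
o=get_obs();P=o['tool_pos'];A=R.from_euler('xyz',o['tcp_rot']).as_matrix();print(P,o['tcp_rot'],o['contact_force'])
# arc waypoints in tool frame of now; lever angle th: hinge H
H=np.array([657.5,P[1],92]);p0=H+180*np.array([np.sin(.15),0,np.cos(.15)]);print(p0)
for th in np.r_[0:1.6:.1,1.6,1.66,1.72,1.78]:
    p=H+180*np.array([np.sin(.15-th),0,np.cos(.15-th)]);print(round(th,2),((A.T@(p-p0))/1000).round(4))
E
```

```text
time: 21.95
tool_pos: [686.1, 84.0, 271.9]
tcp_rot: [2.643, 0.0, 1.577]
contact_force: [-0.1, 0.1, -0.2]
grip_width: 59.9
finger_force: 0.0
time: 22.58
tool_pos: [686.5, 83.9, 272.2]
tcp_rot: [2.641, 0.0, 1.577]
contact_force: [-0.4, 0.1, 0.7]
grip_width: 16.9
finger_force: 30.0
[686.5478  83.9249 272.2336] [2.6414 0.0002 1.5769] [-0.4108  0.0871  0.7147]
[684.3989  83.9249 269.9788]
0.0 [0. 0. 0.]
0.1 [ 0.0001 -0.0148 -0.0102]
0.2 [ 0.0002 -0.0306 -0.0188]
0.3 [ 0.0003 -0.0472 -0.0258]
0.4 [ 0.0004 -0.0644 -0.0311]
0.5 [ 0.0005 -0.082  -0.0347]
0.6 [ 0.0006 -0.0999 -0.0365]
0.7 [ 0.0007 -0.1179 -0.0365]
0.8 [ 0.0008 -0.1358 -0.0347]
0.9 [ 0.0009 -0.1535 -0.0311]
1.0 [ 0.001  -0.1706 -0.0258]
1.1 [ 0.0011 -0.1872 -0.0188]
1.2 [ 0.0011 -0.203  -0.0102]
1.3 [ 0.0012 -0.2179 -0.    ]
1.4 [ 0.0012 -0.2316  0.0115]
1.5 [ 0.0013 -0.2442  0.0244]
1.6 [ 0.0013 -0.2554  0.0385]
1.66 [ 0.0013 -0.2614  0.0475]
1.72 [ 0.0013 -0.2668  0.0568]
1.78 [ 0.0013 -0.2717  0.0664]
```

```bash
python3 -m pendant '{"dp":[[0,-0.015,-0.010],[0,-0.031,-0.019],[0,-0.047,-0.026],[0.0005,-0.064,-0.031],[0.0005,-0.064,-0.031]],"rotation":[[0,0,0],[0,0,0],[0,0,0],[0,0,0],[0,0,0]]}' -
```

```text
time: 23.2
tool_pos: [617.1, 82.9, 272.0]
tcp_rot: [2.633, 0.002, 1.576]
contact_force: [2.8, -5.3, 7.4]
grip_width: 17.2
finger_force: 30.0
```

```bash
python3 -m pendant '{"dp":[[0,-0.018,-0.0037],[0,-0.036,-0.0055],[0,-0.0535,-0.0055],[0,-0.0714,-0.0037],[0.0005,-0.0891,0],[0.0005,-0.0891,0]],"rotation":[[0,0,0],[0,0,0],[0,0,0],[0,0,0],[0,0,0],[0,0,0]]}' -
```

```text
time: 23.95
tool_pos: [538.6, 83.0, 228.3]
tcp_rot: [2.635, 0.002, 1.577]
contact_force: [-1.3, -6.9, 10.9]
grip_width: 17.4
finger_force: 30.0
```

```bash
python3 -m pendant '{"dp":[[0,-0.0171,0.0053],[0,-0.0337,0.0123],[0,-0.0495,0.0209],[0,-0.0644,0.0311],[0,-0.0781,0.0426],[0,-0.0907,0.0555],[0,-0.0907,0.0555]],"rotation":[[0,0,0],[0,0,0],[0,0,0],[0,0,0],[0,0,0],[0,0,0],[0,0,0]]}' -
python3 - <<'E'
from h import *
o=get_obs();P=o['tool_pos'];print(P,o['contact_force'],o['moment'],o['joint_positions'])
print('th',.15-np.arctan2(P[0]-2-657.5,P[2]-2-92))
E
```

```text
time: 24.82
tool_pos: [489.1, 83.1, 146.3]
tcp_rot: [2.652, 0.003, 1.576]
contact_force: [0.6, -12.8, 8.8]
grip_width: 17.6
finger_force: 30.1
[489.0727  83.1248 146.2556] [  0.5667 -12.7601   8.8336] [-2.0385 -0.5942 -0.8169] [ 0.0193  0.2366  2.1337 -0.0329  0.282   0.0433]
th 1.423281922685166
```

```bash
python3 -m pendant '{"dp":[[-0.002,0,0],[-0.004,0,0],[-0.004,0,0],[-0.004,0,0]],"rotation":[[0.1,0,0],[0.2,0,0],[0.35,0,0],[0.35,0,0]]}' -
python3 - <<'E'
from h import *
o=get_obs();P=o['tool_pos'];A=R.from_euler('xyz',o['tcp_rot']).as_matrix();print(P,o['contact_force'],o['moment'],o['joint_positions'])
th=.15-np.arctan2(P[0]-2-657.5,P[2]-2-92);print('th',th)
H=np.array([659.5,P[1],94])
for a in(1.5,1.6,1.66,1.72,1.78,1.85):
    p=H+180*np.array([np.sin(.15-a),0,np.cos(.15-a)]);print(a,p,A.T@(p-P))
E
```

```text
time: 25.32
tool_pos: [489.9, 82.0, 146.5]
tcp_rot: [3.003, -0.002, 1.576]
contact_force: [2.1, 9.0, 5.6]
grip_width: 17.2
finger_force: 30.0
[489.9058  81.9987 146.5204] [2.0504 9.0101 5.6297] [ 1.3155 -0.623   0.2594] [0.011  0.3362 1.8526 0.001  0.8143 0.0051]
th 1.4204800553804438
1.5 [483.8698  81.9987 133.4212] [ 0.0122 -7.7873 12.14  ]
1.6 [480.8117  81.9987 115.6905] [  0.0014 -13.265   29.2784]
1.66 [479.8326  81.9987 104.9366] [ -0.0099 -15.72    39.794 ]
1.72 [479.5001  81.9987  94.1433] [ -0.0246 -17.54    50.4379]
1.78 [479.8154  81.9987  83.3496] [ -0.0429 -18.7186  61.1718]
1.85 [481.0003  81.9987  70.808 ] [ -0.0684 -19.2772  73.7568]
```

```bash
python3 -m pendant '{"dp":[[0.001,-0.004,0.006],[0.001,-0.0078,0.012],[0.0015,-0.0105,0.02],[0.0015,-0.013,0.029],[0.0015,-0.0145,0.034],[0.0015,-0.0145,0.034]],"rotation":[[0,0,0],[0,0,0],[0,0,0],[0,0,0],[0,0,0],[0,0,0]]}' -
cat > th.py <<'E'
from h import *
o=get_obs();P=o['tool_pos'];print(P,o['contact_force'],'th',.15-np.arctan2(P[0]-659.5,P[2]-94),o['joint_positions'])
E
python3 th.py
```

```text
time: 26.08
tool_pos: [482.3, 82.0, 111.7]
tcp_rot: [2.994, 0.001, 1.576]
contact_force: [6.7, 1.0, 7.9]
grip_width: 17.0
finger_force: 30.0
[482.3194  81.9882 111.6977] [6.6973 0.983  7.899 ] th 1.6212413054884351 [ 0.0128  0.3754  1.9187 -0.003   0.7     0.0093]
```

```bash
python3 -m pendant '{"dp":[[0,-0.001,0.004],[0,-0.002,0.009],[0,-0.002,0.009]],"rotation":[[0,0,0],[0,0,0],[0,0,0]]}' -
python3 -m pendant '{"dp":[[0,0,0.004],[0,-0.001,0.008],[0,-0.001,0.008]],"rotation":[[0,0,0],[0,0,0],[0,0,0]]}' -
python3 th.py
```

```text
time: 26.45
tool_pos: [481.5, 82.0, 102.6]
tcp_rot: [2.994, 0.001, 1.576]
contact_force: [7.4, 0.6, 8.9]
grip_width: 17.0
finger_force: 30.0
time: 26.82
tool_pos: [481.1, 82.0, 94.4]
tcp_rot: [2.995, 0.001, 1.576]
contact_force: [5.8, -0.2, 9.8]
grip_width: 17.1
finger_force: 30.0
[481.1488  81.9902  94.3659] [ 5.7522 -0.241   9.7712] th 1.7187448458806367 [ 0.0128  0.4036  1.9386 -0.0032  0.6531  0.0095]
```

```bash
python3 -m pendant '{"dp":[[0,0,0.002],[0,0,0.003],[0,0,0.003]],"rotation":[[0,0,0],[0,0,0],[0,0,0]]}' -
python3 -m pendant '{"dp":[[0,0,0.002],[0,0,0.002]],"rotation":[[0,0,0],[0,0,0]]}' -
```

```text
time: 27.2
tool_pos: [481.1, 82.0, 91.3]
tcp_rot: [2.996, 0.001, 1.576]
contact_force: [4.8, 1.3, 9.2]
grip_width: 17.0
finger_force: 30.0
time: 27.45
tool_pos: [481.1, 82.0, 89.2]
tcp_rot: [2.997, 0.001, 1.577]
contact_force: [3.9, 0.5, 10.3]
grip_width: 17.2
finger_force: 30.0
```

```bash
python3 -m pendant '{"dp":[[0,0,0.002],[0,0,0.002]],"rotation":[[0,0,0],[0,0,0]]}' -
python3 -m pendant '{"dp":[[0,0,0.001],[0,0,0.001]],"rotation":[[0,0,0],[0,0,0]]}' -
```

```text
time: 27.7
tool_pos: [481.2, 82.0, 87.6]
tcp_rot: [2.997, 0.001, 1.577]
contact_force: [1.7, 0.7, 14.3]
grip_width: 17.1
finger_force: 30.0
time: 27.95
tool_pos: [481.2, 82.0, 87.3]
tcp_rot: [2.997, 0.001, 1.577]
contact_force: [-1.2, -0.4, 23.6]
grip_width: 17.1
finger_force: 30.0
```

```bash
python3 -m pendant '{"dp":[[0,0,0],[0,0,0],[0,0,0],[0,0,0],[0,0,0],[0,0,0],[0,0,0],[0,0,0]],"rotation":[[0,0,0],[0,0,0],[0,0,0],[0,0,0],[0,0,0],[0,0,0],[0,0,0],[0,0,0]]}' -
python3 - <<'E'
from h import *
s=cap('scene');w=cap('wrist')
cv2.imwrite('pics/f.png',np.hstack([cv2.resize(s['pixels'][100:290,310:470,::-1],(379,450),interpolation=2),cv2.resize(w['pixels'][:336,:,::-1],(420,252))if 0 else cv2.resize(w['pixels'][:,:300,::-1],(321,450))]))
E
```

```text
time: 28.95
tool_pos: [481.2, 82.0, 87.3]
tcp_rot: [2.997, 0.001, 1.577]
contact_force: [-1.6, 0.6, 24.0]
grip_width: 17.3
finger_force: 30.0
```

View pics/f.png

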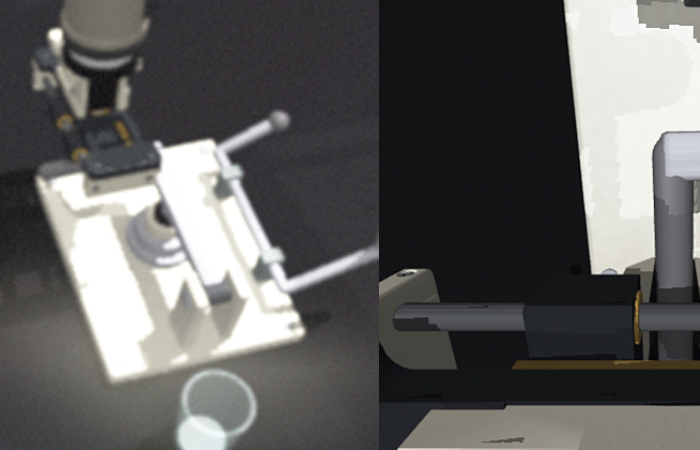

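The picture shows the lever level with its foot on the stack (about 165,225 in the left panel). The catch is flipped outward with its ball at about (280,120), and the gripper holds the bar. The force is steady at 24 N.

```bash
python3 -c "
from plant import workorder
print(workorder.close_job())"
```

```text
the job is handed in; nothing more can be done
None
```

I handed the job in at about 29 s: both discs are stacked and centred on the plate, the catch is flipped over, and the gripper is holding the lever down on the stack at a steady 24 N; the hand-in gave no verdict.

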